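Tighten a bridge press by its slip-clutch head with a tommy bar

TASK

Take the steel bar from its wooden rest and put it through the cross hole in the head of the bridge press on the gearbox casing, so that it sticks out well on both sides. Then turn the head clockwise (seen from above) with the bar until the press is fully home and the slip clutch has clicked over at least twice, and leave the bar in the hole. Do not knock the geared shaft, the bottle or the mallet.

Things in the scene. Friction and masses are not known exactly. Their poses are not given: they have to be found in the camera images.
- bar_mid (a point): Centre of a plain round steel bar, 12 mm thick, 200 mm long, rounded ends, 0.16 kg. Its x axis is the bar's length; both ends are alike. It starts level in a wooden rest.
- rest: Fixed wooden rest, 190 x 50 mm, origin at the centre of its underside, x along its length. Two blocks 18 mm thick, centred 78 mm either side of the middle, carry the bar 66 mm up (bar centre) in open-topped notches, block tops 69 mm up; between the blocks the base is 10 mm high, so 138 mm of the bar is free for fingers.
- casing: Fixed aluminium gearbox casing, 205 x 170 mm, origin at the centre of its underside. Body 65 mm high; along its x axis runs a steel bridge beam (165 x 36 mm, top 130 mm up, screw heads on its ends to 138 mm). The press head turns about the vertical line through the origin.
- eye (a point): Centre of the level round cross hole (18 mm wide, 40 mm long, mouths chamfered 3 mm, open at both ends, 165 mm up) through the press head; x axis along the hole. The head, which turns with the hole, is a dark steel block 40 x 40 x 32 mm on a toothed disc 50 mm wide, with a round cap 34 mm wide whose dark groove runs along the hole; it reaches 23 mm above and below the hole. The beam top is 35 mm below the hole.
- spindle (a joint): Turn of the press screw in rad, growing clockwise seen from above: starts 0.1 to 0.9, free-running (0.07 N m), and stops hard at 1.5, where the pad is fully home on the bearing cover. A small tab on the screw's collar, 30 mm from the axis just under the toothed disc, starts in line with the hole (its +x end) and stays behind as the clutch slips.
- clutch (a joint): Slip of the head against the screw in rad, growing clockwise: 0 at the start, it stays there while the screw is free; once the screw has stopped, the clutch slips at about 0.4 N m (about 5 N at 80 mm from the axis) and the head turns on. One click is a tooth of 0.26 rad (15 degrees). Before the stop, the head turns as far as the screw.
- shaft: Bystander: a heavy gear shaft with clutch drum standing on the table, 190 mm high, drum 128 mm wide from 125 to 175 mm up, foot 102 mm wide; origin at the centre of its underside. It stands to one side of the casing, the rest and bar to the other. Leave alone.
- sealant: Bystander: small red bottle, 42 mm wide, 85 mm high, standing on the robot's side of the casing; origin at the centre of its underside. Leave alone.
- mallet: Bystander: mallet lying beyond the casing, 265 mm long, 38 mm high, its handle along its own x axis, head 90 mm wide at +x 105 mm. Leave alone.
Mind the look-alikes: they are no part of the job. Of the things shaped like the part that bears bar_mid, the bare steel one is meant.

How it is judged (in metres and radians):
On the way, in this order (a step that is already met when the one before it is completed fails the run):
1. the bar is through the head's cross hole, out on both sides, while the clutch has not slipped (x of bar_mid in the frame of eye between -0.06 and 0.06 m and y of bar_mid in the frame of eye between -0.012 and 0.012 m and z of bar_mid in the frame of eye between -0.012 and 0.012 m and angle between the x axis of bar_mid and the x axis of eye, either way round below 0.25 rad and value of joint clutch below 0.2 rad), for 0.2 s.
2. the press is home and the clutch has clicked over twice, the bar still in the hole (x of bar_mid in the frame of eye between -0.06 and 0.06 m and y of bar_mid in the frame of eye between -0.012 and 0.012 m and z of bar_mid in the frame of eye between -0.012 and 0.012 m and angle between the x axis of bar_mid and the x axis of eye, either way round below 0.25 rad and value of joint spindle above 1.44 rad and value of joint clutch above 0.5 rad), for 0.1 s.
At the end, for the whole second after the job is handed in: The bar rests released in the cross hole (its centre within 60 mm of the hole's centre along the hole, 12 mm across), the screw at its stop (spindle above 1.42 rad) and the clutch slipped by at least 0.5 rad (two clicks) (x of bar_mid in the frame of eye between -0.06 and 0.06 m and y of bar_mid in the frame of eye between -0.012 and 0.012 m and z of bar_mid in the frame of eye between -0.012 and 0.012 m and angle between the x axis of bar_mid and the x axis of eye, either way round below 0.25 rad and value of joint spindle above 1.42 rad and value of joint clutch above 0.5 rad and linear speed of bar below 0.02 m/s and contact force between the fingers and bar below 0.1 N); the robot touches nothing.
It fails at once if the geared shaft is moved by more than 20 mm (distance of shaft from where it was at the start of the episode above 0.02 m).
It fails at once if the bottle is moved by more than 20 mm (distance of sealant from where it was at the start of the episode above 0.02 m).
It fails at once if the mallet is moved by more than 20 mm (distance of mallet from where it was at the start of the episode above 0.02 m).
It also fails if it takes over 67 s, if anything falls off the work surface, if the arm or the gripper's body presses on something with over 40 N, if the wrist force passes 120 N, or if a joint passes its speed limit or range.

ROBOT

A 6-joint arm with a two-finger parallel gripper is mounted at the origin on the work surface. World frame = base frame: x ahead of the robot, y to its left, z up, the work surface at z = 0. Lengths are in m, angles in degrees, forces in N, time in s.
With the tool pointing down it reaches from about 0.375 to 0.9 m from the base axis. Payload 3.1 kg.
Tool frame: the origin (TCP) lies at the very end of the fingers, on their centre line; the grasp point (between the pads) lies 19 mm behind it; y points along the fingers, z is the direction in which the jaws open and shut, and the axes are right-handed (so a half turn about y gives the same grasp; the last joint's range is limited). The gripper opens to 87 mm and grips with 3 to 60 N. Pads are 19 mm wide; open, the fingers measure 117 mm over their backs; the gripper's body (75 mm by 190 mm) begins 51 mm behind the grasp point.
Start: joints at [55.892, 30.224, 82.088, -0, 67.689, -10.227], TCP at [0.253, 0.571, 0.223] pointing down, gripper open.
Joint ranges: [-176.69, 176.69], [-43.24, 126.21], [12.49, 139.97], [-82, 262], [0, 151.66], [-163.58, 163.58]. Speed limits (degrees/s): [159.86, 159.86, 180, 180, 180, 180].

INTERFACE

Orientations are given as a 3x3 rotation matrix whose columns are the frame's x, y, z axes.
In Python, from rig import env gives the robot as it stands.
- The arm moves only by the tool servo_tool, never from a script. Its argument "steps" is a list of rows, each a list of 4 numbers: the shift along the world's x, y, z in mm, then the turn about the world's z in degrees. A call has 1 to 10 rows; each row is the pose to reach, as a shift and turn from the pose measured when the call began; what a row does not reach only later rows make up. A row lasts 1/8 s, in which the tool goes at most 62.5 mm and 10.7 degrees, less where a joint would pass 70% of its speed; a pose out of reach is approached as far as the arm can. A call with a gripper value outside its range is refused whole. "claw" is the gripper's target within -1 to 1 (fully open at 1, half-way at 0, shut at -1), set as the call begins (left out, the last holds). The fingers move at their own pace and stop on an object; "grip_force" is the grip in N (left out, the last holds). Time passes only in rows, so rows that repeat a pose let the fingers close. It gives the time, the measured TCP pose, the force and the opening at its end, in the units of the state.
- env.get_obs(): the state, without advancing time (a new reading comes with each control period).
- env.camera(name): name is "side" or "top" or "wrist"; returns a dict with "pixels" (384x512x3 uint8, blue, green, red), "range_z" (384x512 float32, m along the optical axis (not along the pixel's ray), 0 where there is no reading), "intrinsics" (3x3 intrinsics, pixels), "R" (3x3) and "t" (3): a world point X has camera coordinates R X + t. Camera axes: x right, y down, z forward; pixel columns grow to the right and rows downward; lengths in m; the calibration is good to about 2 mm. A picture is of the moment at which its call begins.
- env.close_job(): hands the job in, once; it reports no verdict.
The state is a dict: "t": time; "q": joint angles; "dq": joint speeds; "joint_torque": joint torques, N m; "tool_pos": TCP position; "eef_rot": TCP orientation; "ft_force": force on the tool from outside, world axes, zero at the start; "wrist_torque": the same for the moment, N m; "width": finger opening in m.
Only numpy, scipy, OpenCV 4.12 (cv2) and the standard library are available. Lean on these libraries where they do the work, as an engineer would, in place of code of your own. Each camera call takes 0.05 s, during which the arm holds its last target.

## Working session

There is one attempt and no reset: what is moved stays moved. The work goes in short steps, Python scripts to look and compute and a tool call to move; the robot and the scene stay as the last step left them, time stands still between calls to the robot, and variables do not carry over. Pictures are saved under pics/ and viewed, and the job is handed in when it is done.

Besides the shell and the picture viewer there is one more tool, called after ">>>" as name([rows], argument=value, ...), one row to a line, values as JSON. servo_tool: Moves the arm, as the interface text tells. Its arguments: {"type":"object","properties":{"steps":{"type":"array","items":{"type":"array","items":{"type":"number"}}},"claw":{"type":"number"},"grip_force":{"type":"number"}},"required":["steps"]}

```bash
mkdir -p pics; ls
python3 - <<'E'
from rig import env
import cv2,numpy as np
o=env.get_obs();print(o)
for n in("side","top","wrist"):
    c=env.camera(n);cv2.imwrite(f"pics/{n}0.png",c["pixels"]);np.savez(f"pics/{n}0.npz",**c)
    print(n,c["intrinsics"].round(1).tolist(),c["R"].round(3).tolist(),c["t"].round(3))
E
```

```text
pics
{'t': 0.0, 'q': array([ 5.58929966e+01,  3.02784500e+01,  8.21583687e+01, -2.47562951e-04,
        6.76878181e+01, -1.02280853e+01]), 'dq': array([ 0.02516755, -0.06371231,  0.12610529, -0.09219986,  0.0801758 ,
        0.07615944]), 'joint_torque': array([ 1.47881568e-03, -4.40036631e+01, -1.76594245e+01,  6.31992845e-02,
        5.81065868e-02, -1.71415581e-04]), 'tool_pos': array([0.25256088, 0.57088311, 0.22156616]), 'eef_rot': array([[ 9.14403397e-01, -1.21648052e-03,  4.04802356e-01],
       [-4.04804003e-01, -1.80338982e-03,  9.14401699e-01],
       [-3.82335405e-04, -9.99997634e-01, -2.14146196e-03]]), 'ft_force': array([ 0.28644661,  0.62944652, -0.50036162]), 'wrist_torque': array([-0.01193591, -0.01891477,  0.01294397]), 'width': 0.08713445465056265}
side [[404.9, 0.0, 257.5], [0.0, 404.9, 185.4], [0.0, 0.0, 1.0]] [[0.836, -0.547, -0.025], [-0.331, -0.469, -0.819], [0.437, 0.693, -0.573]] [-0.472  0.267  0.975]
top [[466.6, 0.0, 253.7], [0.0, 466.6, 204.5], [0.0, 0.0, 1.0]] [[-0.027, -1.0, -0.007], [-0.993, 0.027, -0.114], [0.114, 0.004, -0.993]] [-0.023  0.556  1.158]
wrist [[306.6, 0.0, 257.3], [0.0, 306.6, 191.2], [0.0, 0.0, 1.0]] [[0.405, 0.914, -0.001], [0.875, -0.387, 0.292], [0.266, -0.119, -0.957]] [-0.624 -0.034  0.392]
```

View pics/side0.png

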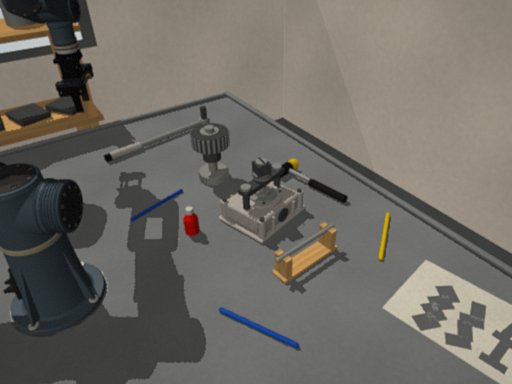

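View pics/top0.png

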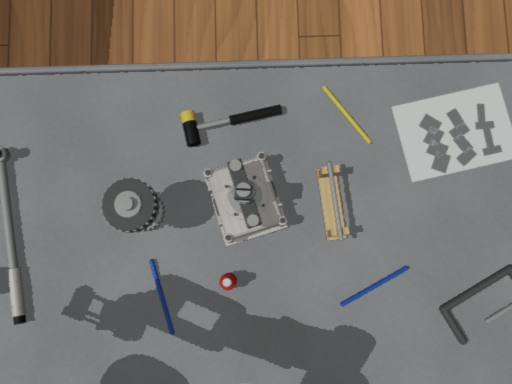

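View pics/wrist0.png

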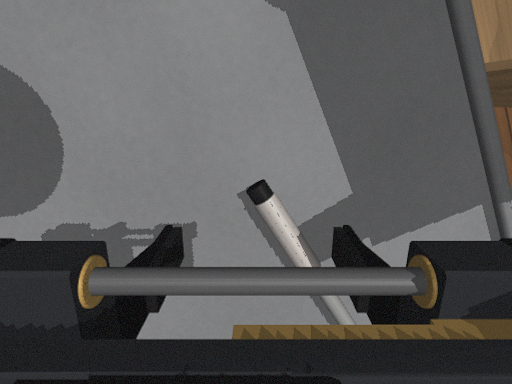

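```bash
cat > h.py <<'E'
import numpy as np,cv2
def load(f): return dict(np.load(f))
def ray(c,u,v,z):
    K,R,t=c["intrinsics"],c["R"],c["t"]
    d=R.T@np.linalg.inv(K)@np.array([u,v,1.]);o=-R.T@t
    return o+d*(z-o[2])/d[2]
def proj(c,X):
    p=c["R"]@np.asarray(X)+c["t"];p=c["intrinsics"]@p;return p[:2]/p[2]
def pts(c):
    v,u=np.mgrid[:384,:512];z=c["range_z"]
    K=c["intrinsics"];P=np.stack([(u-K[0,2])/K[0,0]*z,(v-K[1,2])/K[1,1]*z,z],-1)
    return (P-c["t"])@c["R"]
E
python3 - <<'E'
from h import *
c=load("pics/top0.npz");s=load("pics/side0.npz")
a=cv2.resize(c["pixels"][145:255,200:360],None,fx=5,fy=5,interpolation=cv2.INTER_CUBIC);cv2.imwrite("pics/topc.png",a)
a=cv2.resize(s["pixels"][150:280,210:345],None,fx=4.6,fy=4.6,interpolation=cv2.INTER_CUBIC);cv2.imwrite("pics/sidec.png",a)
P=pts(c)
for u,v in[(332,170),(337,200),(342,232),(243,190),(236,165),(252,220),(125,203),(228,282),(190,130)]:print(u,v,P[v,u].round(3), (c["range_z"]==0).mean())
E
```

```text
332 170 [ 0.632 -0.235  0.069] 0.0041046142578125
337 200 [ 0.564 -0.254  0.009] 0.0041046142578125
342 232 [ 0.478 -0.254  0.059] 0.0041046142578125
243 190 [ 0.57  -0.015  0.189] 0.0041046142578125
236 165 [0.638 0.001 0.135] 0.0041046142578125
252 220 [ 0.507 -0.033  0.138] 0.0041046142578125
125 203 [0.549 0.247 0.188] 0.0041046142578125
228 282 [0.364 0.029 0.081] 0.0041046142578125
190 130 [0.754 0.122 0.036] 0.0041046142578125
```

View pics/topc.png

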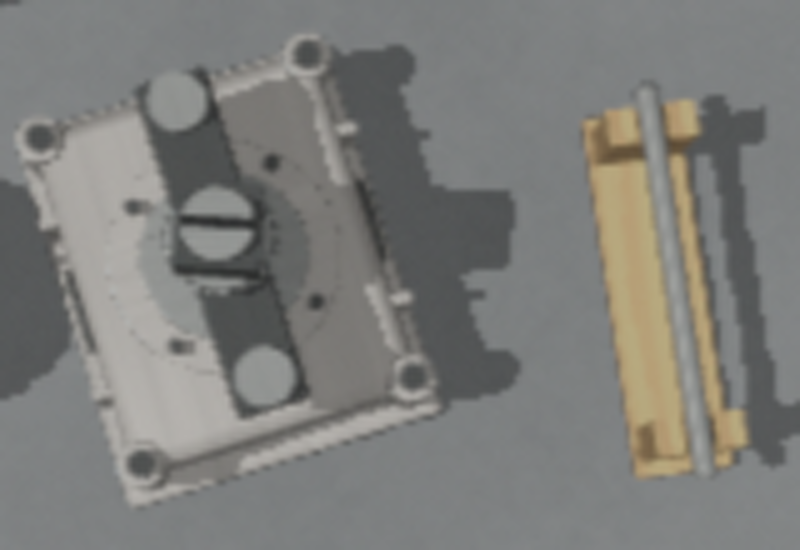

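View pics/sidec.png

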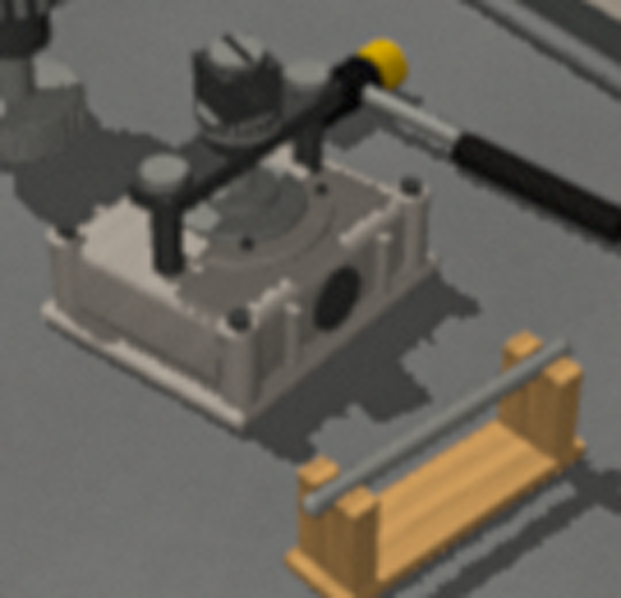

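The bar candidates in the top view are:
- grey bar in the wooden rest, (337,200)
- blue rods, (162,297) and (375,286)
- yellow rod, (347,115)
- wrench, (10,240)
- hex key, (480,300)

The crop confirms that the bare steel bar lying in the rest's notches is the one meant. The cap groove in the crop runs nearly along image columns, which is world y. Next I'll measure precisely.

Run:
```python
from h import *
c=load("pics/top0.npz");g=cv2.cvtColor(c["pixels"],cv2.COLOR_BGR2GRAY);P=pts(c)
v,u=np.mgrid[:384,:512]
# cap
reg=(u>225)&(u<262)&(v>172)&(v<205)
m=reg&(P[...,2]>.182)&(P[...,2]<.195)
print("cap n",m.sum(),"z",np.median(P[m][:,2]))
bright=(m&(g>110)).astype(np.uint8)
(cc,r)=cv2.minEnclosingCircle(np.argwhere(m)[:,::-1].astype(np.float32));print("circle",cc,r,ray(c,*cc,.188).round(4),"centroid",P[m].mean(0).round(4))
gm=m&(g<80);
q=np.array([ray(c,a,b,.188)[:2] for b,a in np.argwhere(gm)]);print("groove px",len(q),np.argwhere(gm)[:,::-1].tolist()[:60])
print(q.mean(0));w,V=np.linalg.eigh(np.cov(q.T));print(w**.5,"groove ang",np.degrees(np.arctan2(V[1,1],V[0,1])))
# bridge screw heads
for (a,b) in[(236,165),(252,220)]:
    mm=(abs(u-a)<9)&(abs(v-b)<9)&(g>120)&(P[...,2]>.13)&(P[...,2]<.145)
    cen=np.argwhere(mm).mean(0)[::-1];print("screw",mm.sum(),cen,ray(c,*cen,.138).round(4))
# bar
hsv=cv2.cvtColor(c["pixels"],cv2.COLOR_BGR2HSV)
mb=(u>322)&(u<352)&(v>155)&(v<245)&(P[...,2]>.055)&(hsv[...,1]<60)
n,l,st,ce=cv2.connectedComponentsWithStats(mb.astype(np.uint8));k=1+st[1:,4].argmax();mb=l==k
q=np.argwhere(mb)[:,::-1];print("bar n",len(q),st[k],"z",np.median(P[mb][:,2]))
X=np.array([ray(c,*p,.070)[:2] for p in q]);mu=X.mean(0);w,V=np.linalg.eigh(np.cov(X.T));d=V[:,1]*np.sign(V[0,1]);s=(X-mu)@d
print("bar mean",mu,"ang",np.degrees(np.arctan2(d[1],d[0])),"len",np.ptp(s),"mid",mu+d*(s.max()+s.min())/2)
```

```text
cap n 195 z 0.1865229086710281
circle (243.88888549804688, 189.88888549804688) 10.787042617797852 [ 0.5707 -0.0174  0.188 ] centroid [ 0.5728 -0.0149  0.1866]
groove px 33 [[237, 182], [251, 184], [251, 185], [252, 186], [236, 188], [237, 188], [238, 188], [239, 188], [240, 188], [241, 188], [242, 188], [243, 188], [251, 188], [236, 189], [237, 189], [238, 189], [239, 189], [240, 189], [241, 189], [242, 189], [243, 189], [244, 189], [245, 189], [246, 189], [247, 189], [248, 189], [249, 189], [250, 189], [249, 190], [250, 190], [238, 197], [237, 198], [251, 198]]
[ 0.57271571 -0.01607544]
[0.00722643 0.01203519] groove ang 92.73028144113921
screw 102 [234.81372549 164.75490196] [0.6381 0.0037 0.138 ]
screw 108 [252.33333333 219.80555556] [ 0.5077 -0.034   0.138 ]
bar n 386 [326 162  17  79 386] z 0.06960003685243854
bar mean [ 0.55505591 -0.23732333] ang 6.1028104359414455 len 0.19611789407648123 mid [ 0.5553039  -0.23729681]
```

Run:
```python
from h import *
c=load("pics/top0.npz");g=cv2.cvtColor(c["pixels"],cv2.COLOR_BGR2GRAY).astype(float)
L=[]
for a in range(237,251):
    col=g[186:193,a];w=np.clip(130-col,0,None);L.append((a,(w*np.arange(186,193)).sum()/w.sum()))
L=np.array(L);print(L.round(2).tolist())
X=np.array([ray(c,*p,.187)[:2] for p in L]);vx,vy,x0,y0=cv2.fitLine(X.astype(np.float32),cv2.DIST_HUBER,0,.001,.001).ravel();print("groove",x0,y0,np.degrees(np.arctan2(vy,vx))%180)
hsv=cv2.cvtColor(c["pixels"],cv2.COLOR_BGR2HSV)
a=c["pixels"][195:205,325:348];print(hsv[200,325:348].tolist())
P=pts(c);L=[]
for v in range(174,228):
    r=[u for u in range(324,350) if P[v,u,2]>.055 and P[v,u,2]<.085 ]
    L.append((np.mean(r),v,len(r)))
L=np.array(L);print(L[::6].round(2).tolist())
X=np.array([ray(c,*p[:2],.070)[:2] for p in L if p[2]<9]);vx,vy,x0,y0=cv2.fitLine(X.astype(np.float32),cv2.DIST_HUBER,0,.001,.001).ravel();print("bar",x0,y0,np.degrees(np.arctan2(vy,vx)))
# ends from image
for p in[(329.4,162.6),(341.4,239)]:print(ray(c,*p,.066))
```

```text
[[237.0, 188.6], [238.0, 188.6], [239.0, 188.66], [240.0, 188.8], [241.0, 188.85], [242.0, 188.87], [243.0, 188.96], [244.0, 189.05], [245.0, 189.08], [246.0, 189.08], [247.0, 189.11], [248.0, 189.21], [249.0, 189.29], [250.0, 189.05]]
groove 0.5727741 -0.018331131 85.1765
[[20, 85, 182], [19, 88, 182], [19, 88, 182], [19, 87, 182], [21, 81, 182], [22, 80, 182], [22, 78, 180], [22, 64, 156], [23, 16, 143], [50, 5, 157], [50, 5, 149], [38, 8, 128], [19, 60, 132], [21, 85, 171], [22, 81, 177], [20, 74, 134], [26, 19, 96], [83, 9, 118], [100, 6, 130], [90, 6, 129], [90, 7, 108], [100, 8, 93], [100, 9, 89]]
[[328.0, 174.0, 9.0], [331.0, 180.0, 5.0], [332.25, 186.0, 4.0], [333.0, 192.0, 5.0], [334.0, 198.0, 5.0], [335.0, 204.0, 5.0], [336.0, 210.0, 5.0], [337.0, 216.0, 5.0], [338.0, 222.0, 5.0]]
bar 0.5555488 -0.23705183 6.0112176
[ 0.65151658 -0.22956577  0.066     ]
[ 0.46043642 -0.25034348  0.066     ]
```

>>> servo_tool([
  [20,-50,40,5],
  [45,-105,80,10],
  [70,-165,100,15],
  [95,-220,100,20],
  [120,-275,100,25],
  [145,-330,100,30],
  [170,-390,100,30],
  [195,-445,100,30],
  [220,-500,100,30],
  [245,-560,100,30],
], claw=1)

```text
t: 1.4
tool_pos: [0.4931, 0.0211, 0.3218]
eef_rot: [[0.994, 0.0, -0.106], [0.106, -0.001, 0.994], [-0.0, -1.0, -0.001]]
ft_force: [1.0, 0.9, -0.6]
width: 0.0872
```

>>> servo_tool([
  [25,-55,0,0],
  [50,-115,0,0],
  [75,-170,0,0],
  [100,-225,0,0],
  [108,-245,0,0],
  [108,-245,0,0],
])

```text
t: 2.15
tool_pos: [0.601, -0.2255, 0.3206]
eef_rot: [[0.995, -0.001, -0.104], [0.104, -0.001, 0.995], [-0.001, -1.0, -0.0]]
ft_force: [-0.1, -0.6, 0.0]
width: 0.0867
```

>>> servo_tool([
  [4,-7,-60,0],
  [4,-7,-120,0],
  [4,-7,-170,0],
  [4,-7,-200,0],
  [4,-7,-200,0],
])

```text
t: 2.78
tool_pos: [0.6026, -0.2296, 0.1181]
eef_rot: [[0.994, -0.007, -0.105], [0.105, 0.004, 0.994], [-0.007, -1.0, 0.004]]
ft_force: [0.4, 0.1, 0.3]
width: 0.0874
```

Run:
```python
from rig import env
from h import *
c=env.camera("wrist");np.savez("pics/w1.npz",**c);cv2.imwrite("pics/w1.png",c["pixels"])
o=env.get_obs();print(o["tool_pos"],o["eef_rot"].round(3).tolist())
for s in(-.1,-.05,0,.05,.1):
    X=[.5555+s*np.cos(.106),-.2373+s*np.sin(.106),.066];print(s,proj(c,X).round(1))
```

```text
[ 0.6043222  -0.23077807  0.12026788] [[0.994, -0.003, -0.105], [0.105, 0.001, 0.994], [-0.003, -1.0, 0.001]]
-0.1 [251.3 -16.2]
-0.05 [251.8  71.7]
0 [252.2 148. ]
0.05 [252.5 214.7]
0.1 [252.8 273.7]
```

View pics/w1.png

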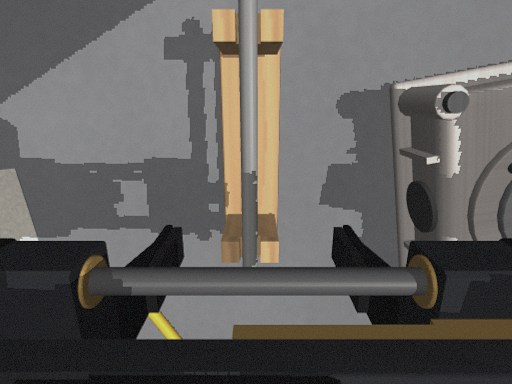

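The wrist view shows the bar at column 249, running vertically between the fingers (rows 0–265). That agrees with my prediction of column 252. I'll go down and grip.

>>> servo_tool([
  [0,-2,-25,0],
  [0,-2,-50,0],
  [0,-2,-68,0],
  [0,-2,-73,0],
  [0,-2,-73,0],
])

```text
t: 3.45
tool_pos: [0.6048, -0.2329, 0.0479]
eef_rot: [[0.994, -0.002, -0.105], [0.105, 0.0, 0.994], [-0.002, -1.0, 0.001]]
ft_force: [0.3, -0.3, 1.0]
width: 0.0873
```

>>> servo_tool([
  [0,0,0,0],
  [0,0,0,0],
  [0,0,0,0],
  [0,0,0,0],
  [0,0,0,0],
  [0,0,0,0],
], claw=-1, grip_force=50)

```text
t: 4.2
tool_pos: [0.6048, -0.2329, 0.0479]
eef_rot: [[0.994, -0.002, -0.105], [0.105, 0.001, 0.994], [-0.002, -1.0, 0.001]]
ft_force: [0.5, -0.1, -0.8]
width: 0.0353
```

>>> servo_tool([
  [0,0,0,0],
  [0,0,0,0],
  [0,0,0,0],
  [0,0,0,0],
  [0,0,0,0],
  [0,0,0,0],
])

```text
t: 4.95
tool_pos: [0.6049, -0.2332, 0.048]
eef_rot: [[0.994, -0.002, -0.105], [0.105, 0.0, 0.994], [-0.002, -1.0, 0.0]]
ft_force: [0.7, -0.9, 1.3]
width: 0.0102
```

>>> servo_tool([
  [0,0,20,0],
  [0,0,60,0],
  [0,0,110,0],
  [0,0,150,-8],
  [-10,0,170,-18],
  [-20,0,170,-28],
  [-30,0,170,-38],
  [-40,0,170,-48],
  [-50,9,170,-58],
  [-50,9,170,-68],
])

```text
t: 6.2
tool_pos: [0.5535, -0.2227, 0.219]
eef_rot: [[0.465, -0.002, 0.885], [-0.885, 0.003, 0.465], [-0.004, -1.0, -0.0]]
ft_force: [-0.4, -0.7, -1.0]
width: 0.0102
```

>>> servo_tool([
  [0,0,0,-10],
  [0,0,0,-20],
  [0,0,0,-30],
  [0,0,0,-35],
  [0,0,0,-35],
  [0,0,0,-35],
])

```text
t: 6.95
tool_pos: [0.5533, -0.2224, 0.2195]
eef_rot: [[-0.125, 0.0, 0.992], [-0.992, 0.004, -0.125], [-0.004, -1.0, -0.0]]
ft_force: [-0.2, -0.8, -1.1]
width: 0.0106
```

Run:
```python
from rig import env
from h import *
for n in("top","side","wrist"):
    c=env.camera(n);np.savez(f"pics/{n}2.npz",**c);cv2.imwrite(f"pics/{n}2.png",c["pixels"])
o=env.get_obs();print(o["tool_pos"],o["eef_rot"].round(3).tolist(),o["width"],o["q"].round(1))
```

```text
[ 0.55341501 -0.22253286  0.21914282] [[-0.126, 0.0, 0.992], [-0.992, 0.004, -0.126], [-0.004, -1.0, -0.0]] 0.010448216983010987 [-32.7  28.3  86.5   0.2  65.4 -25.6]
```

View pics/side2.png

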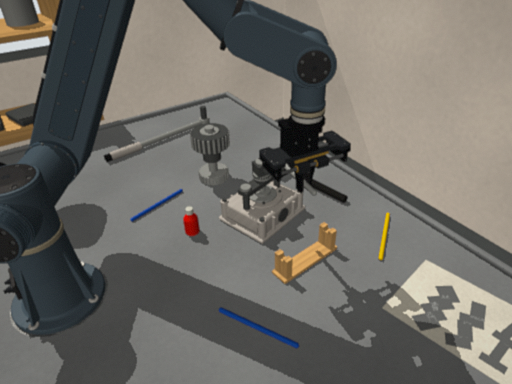

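View pics/wrist2.png

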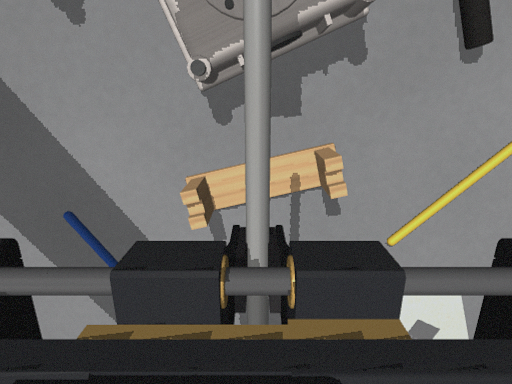

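View pics/top2.png

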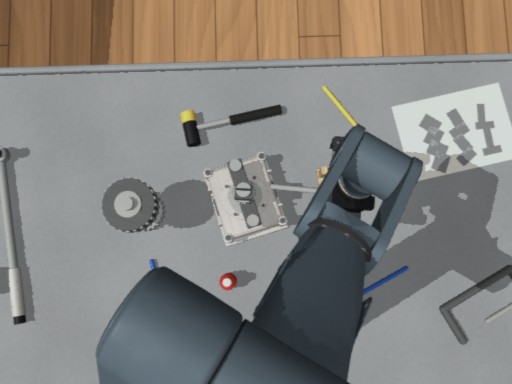

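Run:
```python
from h import *
c=load("pics/top2.npz");P=pts(c)
m=np.zeros((384,512),bool);m[180:198,262:316]=1
m&=(P[...,2]>.2)&(P[...,2]<.27)
X=P[m];print(len(X),np.median(X[:,2]))
px=np.argwhere(m)
L=[]
for u in range(264,316):
    v=px[px[:,1]==u][:,0]
    if len(v): L.append((u,v.mean(),len(v),np.median(P[v,u,2])))
L=np.array(L);print(L[::6].round(3).tolist())
X=np.array([ray(c,a,b,z)[:2] for a,b,_,z in L]);vx,vy,x0,y0=cv2.fitLine(X.astype(np.float32),cv2.DIST_HUBER,0,.001,.001).ravel();print("bar",x0,y0,np.degrees(np.arctan2(vy,vx))%180,"tip",X[0])
print("zfit",np.polyfit(X[:,1],L[:,3],1))
w=load("pics/wrist2.npz");Q=pts(w)
for v in range(10,230,30):
    mm=[u for u in range(230,285) if Q[v,u,2]>.19]; 
    if mm:
        k=int(np.mean(mm)); print(v,len(mm),np.mean(mm),Q[v,k].round(4))
```

```text
256 0.2397666868016089
[[270.0, 186.0, 3.0, 0.237], [276.0, 186.5, 6.0, 0.241], [282.0, 187.0, 5.0, 0.24], [288.0, 187.5, 6.0, 0.241], [294.0, 188.0, 5.0, 0.242], [300.0, 188.5, 6.0, 0.239], [306.0, 189.5, 6.0, 0.24], [312.0, 189.5, 6.0, 0.241]]
bar 0.565097 -0.11591129 82.948875 tip [ 0.57027033 -0.07403536]
zfit [-0.01457168  0.23816234]
10 29 256.9310344827586 [ 0.5665 -0.1085  0.2414]
40 28 257.5 [ 0.5655 -0.1196  0.2418]
70 27 257.0 [ 0.564  -0.1312  0.2429]
100 26 257.5 [ 0.5625 -0.1433  0.2432]
130 26 257.5 [ 0.5609 -0.156   0.2432]
160 25 257.0 [ 0.5592 -0.1695  0.2424]
190 24 257.5 [ 0.5574 -0.1837  0.2426]
220 24 257.5 [ 0.5554 -0.1991  0.2419]
```

>>> servo_tool([
  [2,-2,-30,2],
  [2,-2,-60,2],
  [2,-2,-71,2],
  [2,-2,-71,2],
  [2,-2,-71,2],
  [2,-2,-71,2],
])

```text
t: 7.85
tool_pos: [0.5561, -0.225, 0.1494]
eef_rot: [[-0.091, 0.002, 0.996], [-0.996, 0.003, -0.091], [-0.003, -1.0, 0.002]]
ft_force: [1.0, -0.5, -1.5]
width: 0.0103
```

```bash
cat > m.py <<'E'
from rig import env
from h import *
import sys
k=sys.argv[1]
for n in("top","side","wrist"):
    c=env.camera(n);np.savez(f"pics/{n}{k}.npz",**c);cv2.imwrite(f"pics/{n}{k}.png",c["pixels"])
o=env.get_obs();print(o["tool_pos"].round(4),o["eef_rot"][:,2].round(3),o["width"],o["q"].round(1),o["ft_force"].round(1),o["wrist_torque"].round(2))
s=load(f"pics/side{k}.npz");t=load(f"pics/top{k}.npz")
a=cv2.resize(s["pixels"][150:230,220:320],None,fx=4,fy=4,interpolation=cv2.INTER_CUBIC)
b=cv2.resize(t["pixels"][155:235,210:310],None,fx=4,fy=4,interpolation=cv2.INTER_CUBIC)
cv2.imwrite(f"pics/z{k}.png",np.hstack([a,b]))
E
python3 m.py 3
python3 - <<'E'
from h import *
c=load("pics/top3.npz");P=pts(c)
L=[]
for u in range(262,316):
    v=[v for v in range(178,200) if .145<P[v,u,2]<.185]
    if v: L.append((u,np.mean(v),len(v),np.median(P[v,u,2])))
L=np.array(L);print(L[::6].round(3).tolist())
X=np.array([ray(c,a,b,z)[:2] for a,b,_,z in L]);vx,vy,x0,y0=cv2.fitLine(X.astype(np.float32),cv2.DIST_HUBER,0,.001,.001).ravel();a=np.degrees(np.arctan2(vy,vx))%180
print("bar",x0,y0,a,"tip",X[0],"x at axis y",x0+(-.015-y0)*vx/vy, "z",np.median(L[:,3]))
w=load("pics/wrist3.npz");Q=pts(w);Z=Q[20:220,240:275,2];print(np.median(Z[Z>.14]))
E
```

```text
[ 0.5557 -0.2248  0.1489] [ 0.996 -0.091  0.001] 0.010547060908864094 [-32.8  33.5  89.8   0.2  56.8 -27.7] [ 0.9 -0.3 -1.5] [-0.14  0.07  0.02]
[[270.0, 191.5, 4.0, 0.167], [276.0, 192.0, 5.0, 0.17], [282.0, 192.0, 5.0, 0.17], [288.0, 192.5, 6.0, 0.169], [294.0, 193.0, 5.0, 0.17], [300.0, 193.0, 5.0, 0.168], [306.0, 193.5, 6.0, 0.17], [312.0, 193.0, 3.0, 0.171]]
bar 0.5637137 -0.12575892 85.113365 tip [ 0.56841596 -0.075874  ] x at axis y 0.57318306 z 0.1697800145136032
0.1712393883300322
```

View pics/z3.png

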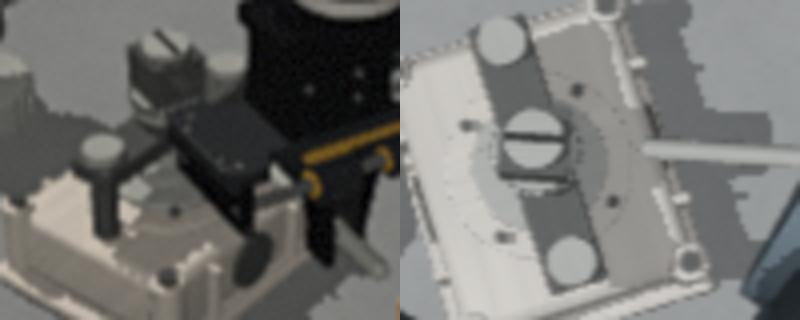

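View pics/wrist3.png

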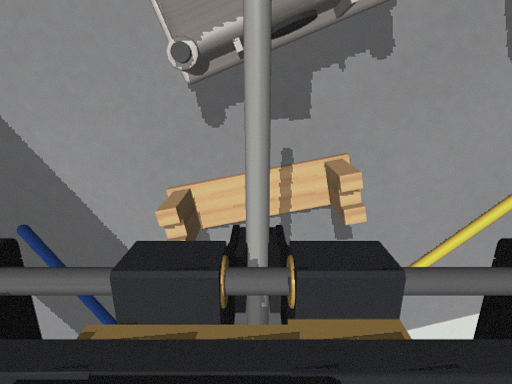

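The bar's line passes the axis 0.4 mm off, its angle is 85.1° against 85.2° for the groove, and its height is about 165 mm. I'll insert it.

>>> servo_tool([
  [1,12,0,0],
  [2,24,0,0],
  [3,34,0,0],
  [4,42,0,0],
  [4,50,0,0],
  [5,58,0,0],
  [5,62,0,0],
  [5,62,0,0],
])

```text
t: 9.0
tool_pos: [0.5607, -0.1625, 0.1488]
eef_rot: [[-0.091, 0.001, 0.996], [-0.996, 0.003, -0.091], [-0.003, -1.0, 0.001]]
ft_force: [-0.7, 0.4, -2.0]
width: 0.01
```

```bash
python3 m.py 4
```

```text
[ 0.5608 -0.163   0.1489] [ 0.996 -0.092  0.001] 0.010843577698188934 [-27.3  32.4  92.1   0.2  55.5 -22.1] [ 0.3 -0.5 -1.8] [-0.24  0.01  0.02]
```

View pics/z4.png

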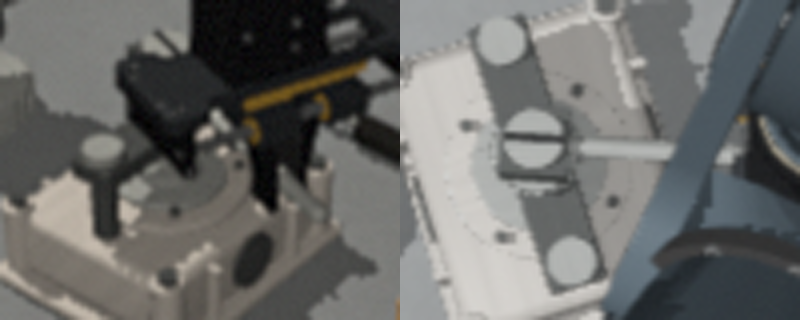

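View pics/wrist4.png

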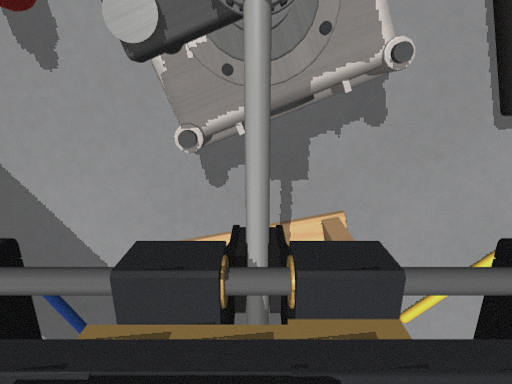

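>>> servo_tool([
  [1,8,0,0],
  [1,16,0,0],
  [2,26,0,0],
  [3,36,0,0],
  [4,46,0,0],
  [5,56,0,0],
  [6,66,0,0],
  [7,76,0,0],
  [7,78,0,0],
  [7,78,0,0],
])

```text
t: 10.4
tool_pos: [0.5679, -0.085, 0.1489]
eef_rot: [[-0.091, 0.001, 0.996], [-0.996, 0.003, -0.091], [-0.003, -1.0, 0.001]]
ft_force: [-0.3, 0.8, -1.0]
width: 0.0103
```

```bash
python3 m.py 5
```

```text
[ 0.5678 -0.0854  0.1489] [ 0.996 -0.092  0.001] 0.010414852834474063 [-19.8  31.8  93.6   0.2  54.6 -14.6] [ 0.  -1.  -1.1] [-0.1   0.07  0.  ]
```

View pics/z5.png

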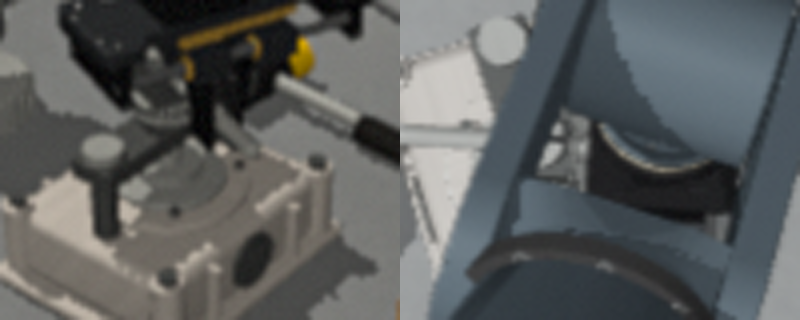

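View pics/wrist5.png

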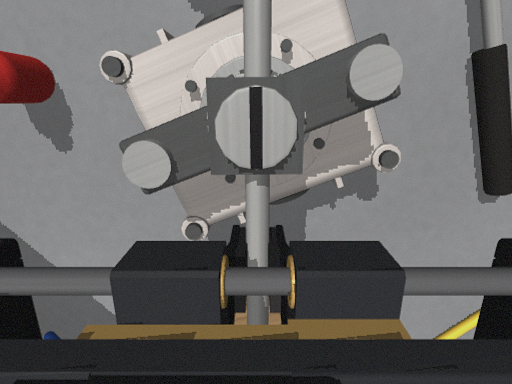

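The cap groove (col 256, rows 87–168) is in line with the bar, which shows above and below the head at col 257. So the bar is through the hole. Next I'll work out the arc for the turn.

```bash
cat > arc.py <<'E'
import numpy as np,sys
from rig import env
A=np.array([572.8,-15.]);p=env.get_obs()["tool_pos"][:2]*1000
r=p-A
n=np.hypot(*r); print(p,n,np.degrees(np.arctan2(r[1],r[0])))
st=float(sys.argv[1])
print([[*(np.round(np.array([[np.cos(f),np.sin(f)],[-np.sin(f),np.cos(f)]])@r-r,1)).tolist(),0,-round(np.degrees(f),1)] for f in np.radians(st*np.arange(1,11))])
E
python3 arc.py 4.5
```

```text
[567.84836545 -85.40270013] 70.57661702179995 -94.02316013132399
[[-5.5, 0.6, 0, np.float64(-4.5)], [-11.0, 1.6, 0, np.float64(-9.0)], [-16.3, 3.1, 0, np.float64(-13.5)], [-21.5, 5.0, 0, np.float64(-18.0)], [-26.6, 7.3, 0, np.float64(-22.5)], [-31.4, 9.9, 0, np.float64(-27.0)], [-36.1, 13.0, 0, np.float64(-31.5)], [-40.4, 16.4, 0, np.float64(-36.0)], [-44.5, 20.1, 0, np.float64(-40.5)], [-48.3, 24.1, 0, np.float64(-45.0)]]
```

>>> servo_tool([
  [-5.5,0.5,0,-4.5],
  [-11,1.5,0,-9],
  [-16.5,3,0,-13.5],
  [-21.5,5,0,-18],
  [-26.5,7.5,0,-22.5],
  [-31.5,10,0,-27],
  [-36,13,0,-31.5],
  [-40.5,16.5,0,-36],
])

```text
t: 11.55
tool_pos: [0.5279, -0.0693, 0.1491]
eef_rot: [[-0.662, 0.005, 0.749], [-0.749, 0.001, -0.662], [-0.004, -1.0, 0.003]]
ft_force: [1.7, 0.5, -1.3]
width: 0.0107
```

```bash
python3 m.py 6; python3 arc.py 4.5
```

```text
[ 0.5277 -0.0692  0.1491] [ 0.752 -0.659  0.002] 0.01036708566649843 [-19.6  29.   99.7   0.2  51.1  21.5] [ 0.9  0.5 -2.2] [-0.2   0.03  0.01]
[527.72520265 -69.23569915] 70.52126217352945 -129.72966282586597
[[-4.1, 3.7, 0, np.float64(-4.5)], [-7.9, 7.7, 0, np.float64(-9.0)], [-11.4, 12.0, 0, np.float64(-13.5)], [-14.6, 16.6, 0, np.float64(-18.0)], [-17.3, 21.4, 0, np.float64(-22.5)], [-19.7, 26.4, 0, np.float64(-27.0)], [-21.7, 31.5, 0, np.float64(-31.5)], [-23.3, 36.9, 0, np.float64(-36.0)], [-24.4, 42.3, 0, np.float64(-40.5)], [-25.1, 47.8, 0, np.float64(-45.0)]]
```

View pics/wrist6.png

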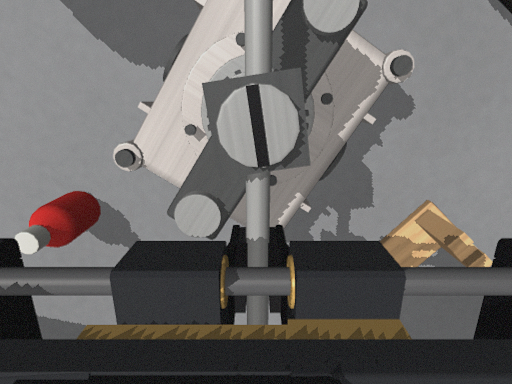

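The head follows, with the groove lagging the bar by about 7° from the hole's slack, and the forces are small. I'll continue.

>>> servo_tool([
  [-4,3.5,0,-4.5],
  [-8,7.5,0,-9],
  [-11.5,12,0,-13.5],
  [-14.5,16.5,0,-18],
  [-17.5,21.5,0,-22.5],
  [-19.5,26.5,0,-27],
  [-21.5,31.5,0,-31.5],
  [-23.5,37,0,-36],
])

```text
t: 12.7
tool_pos: [0.5061, -0.0337, 0.1494]
eef_rot: [[-0.975, 0.007, 0.221], [-0.221, -0.004, -0.975], [-0.006, -1.0, 0.005]]
ft_force: [2.7, -3.1, -3.6]
width: 0.0107
```

```bash
python3 m.py 7; python3 arc.py 4.5
```

```text
[ 0.506  -0.0333  0.1494] [ 0.223 -0.975  0.005] 0.010277343416457146 [-1.640e+01  2.730e+01  1.034e+02 -1.000e-01  4.890e+01  6.080e+01] [ 3.4 -2.6 -3.3] [-0.48 -0.3   0.06]
[505.99201129 -33.34777977] 69.28165975259017 -164.64321886458242
[[-1.2, 5.3, 0, np.float64(-4.5)], [-2.0, 10.7, 0, np.float64(-9.0)], [-2.4, 16.1, 0, np.float64(-13.5)], [-2.4, 21.5, 0, np.float64(-18.0)], [-1.9, 27.0, 0, np.float64(-22.5)], [-1.0, 32.3, 0, np.float64(-27.0)], [0.3, 37.6, 0, np.float64(-31.5)], [2.0, 42.8, 0, np.float64(-36.0)], [4.1, 47.8, 0, np.float64(-40.5)], [6.6, 52.6, 0, np.float64(-45.0)]]
```

View pics/wrist7.png

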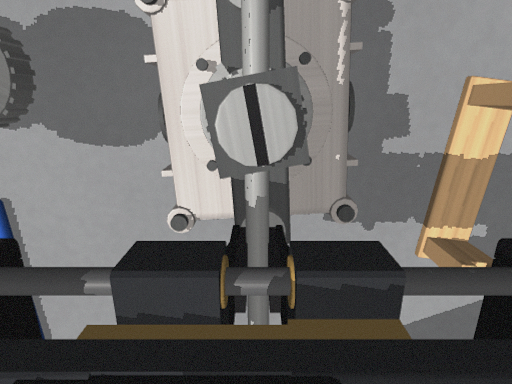

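>>> servo_tool([
  [-1,5.5,0,-4.5],
  [-2,10.5,0,-9],
  [-2.5,16,0,-13.5],
  [-2.5,21.5,0,-18],
  [-2,27,0,-22.5],
  [-1,32.5,0,-27],
])

```text
t: 13.6
tool_pos: [0.5058, -0.0018, 0.1494]
eef_rot: [[-0.97, 0.006, -0.243], [0.243, -0.008, -0.97], [-0.008, -1.0, 0.006]]
ft_force: [3.1, -4.0, -5.2]
width: 0.0104
```

```bash
python3 m.py 8; python3 arc.py 4.5
```

```text
[ 0.5058 -0.0015  0.1495] [-0.241 -0.971  0.005] 0.010735853997257534 [-12.7  27.2 103.5  -0.4  48.8  91.5] [ 4.3 -3.5 -3. ] [-0.49 -0.23  0.11]
[505.80942216  -1.53816239] 68.32977821827208 168.63767302738052
[[1.3, 5.2, 0, np.float64(-4.5)], [2.9, 10.3, 0, np.float64(-9.0)], [5.0, 15.3, 0, np.float64(-13.5)], [7.4, 20.0, 0, np.float64(-18.0)], [10.3, 24.6, 0, np.float64(-22.5)], [13.4, 28.9, 0, np.float64(-27.0)], [16.9, 33.0, 0, np.float64(-31.5)], [20.7, 36.8, 0, np.float64(-36.0)], [24.8, 40.3, 0, np.float64(-40.5)], [29.1, 43.4, 0, np.float64(-45.0)]]
```

View pics/wrist8.png

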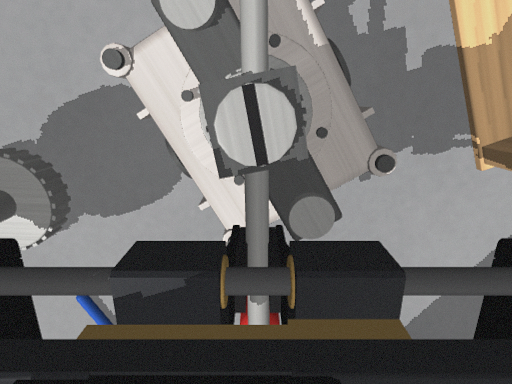

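View pics/side8.png

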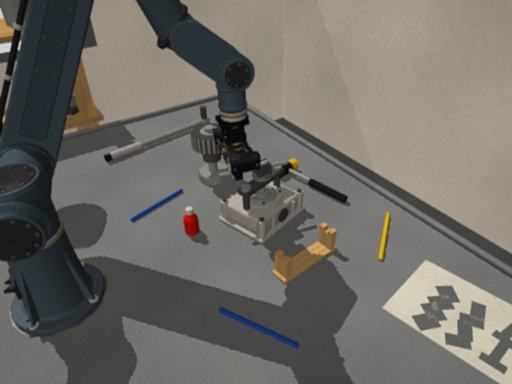

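>>> servo_tool([
  [1,5.5,0,-4.5],
  [2.5,10.5,0,-9],
  [4.5,15.5,0,-13.5],
  [7,20.5,0,-18],
  [9.5,25,0,-22.5],
  [13,29.5,0,-27],
  [16.5,33.5,0,-31.5],
  [16.5,33.5,0,-31.5],
])

```text
t: 14.75
tool_pos: [0.5233, 0.0309, 0.1494]
eef_rot: [[-0.704, 0.003, -0.71], [0.71, -0.011, -0.704], [-0.01, -1.0, 0.005]]
ft_force: [4.0, -4.2, -4.3]
width: 0.0108
```

```bash
python3 m.py 9; python3 arc.py 4.5
```

```text
[0.5232 0.0309 0.1495] [-0.71  -0.704  0.005] 0.010523077721461578 [ -8.5  28.5 100.8  -0.7  50.5 127.2] [ 4.4 -4.2 -4.4] [-0.47 -0.32  0.29]
[523.24548595  30.87065952] 67.52604880445685 137.21078515140582
[[3.8, 3.7, 0, np.float64(-4.5)], [7.8, 7.2, 0, np.float64(-9.0)], [12.1, 10.3, 0, np.float64(-13.5)], [16.6, 13.1, 0, np.float64(-18.0)], [21.3, 15.5, 0, np.float64(-22.5)], [26.2, 17.5, 0, np.float64(-27.0)], [31.3, 19.1, 0, np.float64(-31.5)], [36.4, 20.4, 0, np.float64(-36.0)], [41.7, 21.2, 0, np.float64(-40.5)], [46.9, 21.6, 0, np.float64(-45.0)]]
```

View pics/wrist9.png

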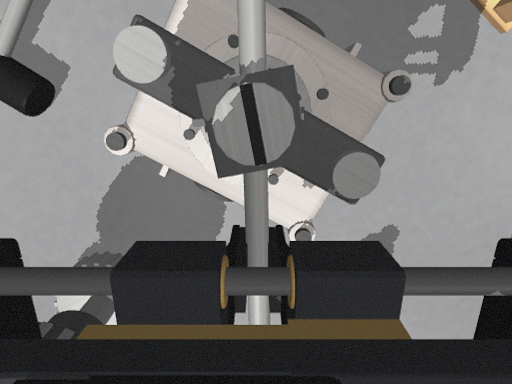

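View pics/z9.png

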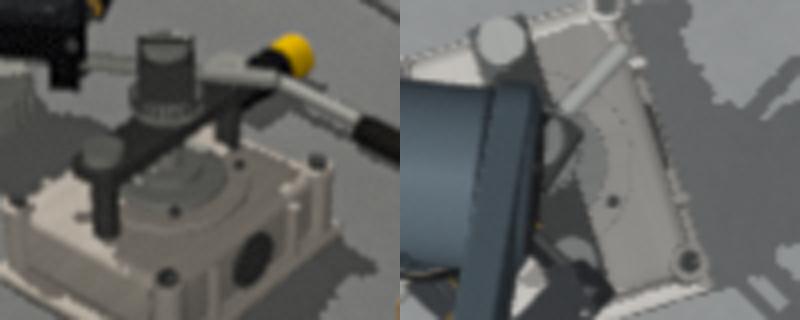

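>>> servo_tool([
  [3.5,4,0,-4.5],
  [7,7.5,0,-9],
  [7,7.5,0,-9],
])

```text
t: 15.28
tool_pos: [0.5308, 0.0377, 0.1494]
eef_rot: [[-0.587, 0.002, -0.81], [0.81, -0.012, -0.587], [-0.011, -1.0, 0.005]]
ft_force: [3.1, -4.3, -4.2]
width: 0.0106
```

```bash
python3 m.py 10; python3 arc.py 4.5
```

```text
[0.5307 0.0376 0.1495] [-0.809 -0.587  0.005] 0.010612860082010345 [ -7.6  29.   99.6  -0.8  51.2 136.9] [ 4.1 -3.7 -3.4] [-0.46 -0.29  0.38]
[530.73657151  37.62450022] 67.36965221715919 128.63578647883853
[[4.3, 3.1, 0, np.float64(-4.5)], [8.8, 5.9, 0, np.float64(-9.0)], [13.4, 8.4, 0, np.float64(-13.5)], [18.3, 10.4, 0, np.float64(-18.0)], [23.3, 12.1, 0, np.float64(-22.5)], [28.5, 13.4, 0, np.float64(-27.0)], [33.7, 14.2, 0, np.float64(-31.5)], [39.0, 14.7, 0, np.float64(-36.0)], [44.3, 14.7, 0, np.float64(-40.5)], [49.5, 14.3, 0, np.float64(-45.0)]]
```

>>> servo_tool([
  [-3,-2,0,3],
  [-5.5,-4.5,0,6],
  [-3,-8,0,6],
  [0,-12,0,6],
  [3,-16.5,0,6],
  [3,-16.5,0,6],
  [3,-16.5,0,6],
])

```text
t: 16.3
tool_pos: [0.5343, 0.021, 0.1495]
eef_rot: [[-0.669, 0.005, -0.744], [0.744, -0.011, -0.669], [-0.012, -1.0, 0.004]]
ft_force: [2.0, 3.1, -3.6]
width: 0.0103
```

```bash
python3 m.py 11; python3 arc.py 4.5|head -1
```

```text
[0.5343 0.021  0.1496] [-0.744 -0.669  0.004] 0.010492352295981314 [ -9.4  29.1  99.4  -0.8  51.2 129.1] [ 2.5  3.7 -2. ] [ 0.75 -0.16  0.29]
[534.25266938  21.04525635] 52.774588611785994 136.92116363508083
```

View pics/wrist11.png

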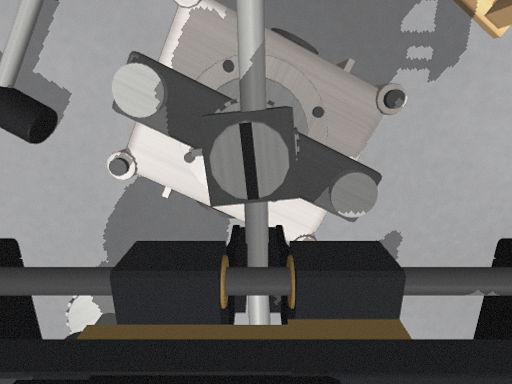

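View pics/z11.png

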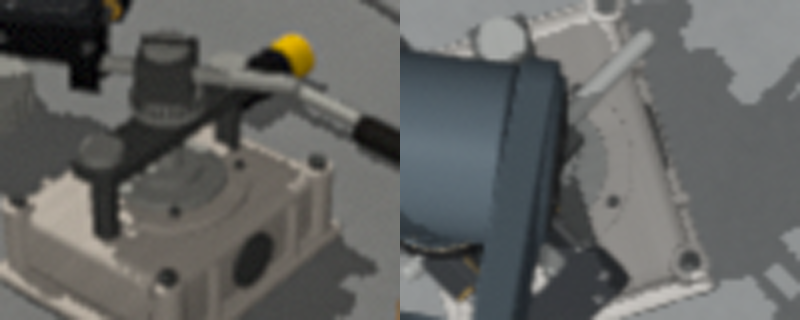

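```bash
cat > gr.py <<'E'
from h import *
import sys
for k in sys.argv[1:]:
    c=load(f"pics/wrist{k}.npz");g=cv2.cvtColor(c["pixels"],cv2.COLOR_BGR2GRAY)
    P=pts(c);m=((P[...,2]>.17)&(P[...,2]<.2)&(g<45));m[215:]=0;m[:,:220]=0;m[:,290:]=0
    n,l,s,ce=cv2.connectedComponentsWithStats(m.astype(np.uint8))
    for i in range(1,n):
        if s[i,4]<300: continue
        X=P[l==i][:,:2];X=np.array([ray(c,u,v,.187)[:2] for v,u in np.argwhere(l==i)])
        w,V=np.linalg.eigh(np.cov(X.T));print(k,s[i,4],X.mean(0).round(4),(w**.5).round(4),"ang",np.degrees(np.arctan2(V[1,1],V[0,1]))%180)
E
python3 gr.py 5 6 7 8 9 10 11
```

```text
5 888 [ 0.5727 -0.0165] [0.0013 0.0091] ang 85.45518503750911
6 879 [ 0.5727 -0.0164] [0.0013 0.0092] ang 57.17195503216487
7 766 [ 0.5724 -0.0167] [0.0013 0.0092] ang 23.096220032665997
8 568 [ 0.5722 -0.0165] [0.0014 0.0092] ang 176.3212399688245
9 904 [ 0.573  -0.0168] [0.0013 0.0092] ang 145.66970612602537
10 914 [ 0.5731 -0.0169] [0.0013 0.0092] ang 137.4156429880136
11 823 [ 0.573  -0.0168] [0.0013 0.0092] ang 137.5398161108949
```

The head sits at the same angle (137.5°) after backing off. Its total turn is 128° (2.23 rad), so the clutch slip is at least 0.83 rad even in the worst case. I'll line the bar up with the hole to take off the load, then release.

>>> servo_tool([
  [0.5,-0.5,0,2],
  [0.5,-1,0,4],
  [0.5,-1,0,4],
  [0.5,-1,0,4],
])

```text
t: 16.95
tool_pos: [0.5346, 0.0197, 0.1497]
eef_rot: [[-0.719, 0.006, -0.695], [0.695, -0.011, -0.719], [-0.012, -1.0, 0.004]]
ft_force: [-0.6, -0.7, -1.8]
width: 0.0106
```

```bash
python3 m.py 12;python3 gr.py 12
```

```text
[0.5347 0.0199 0.1496] [-0.695 -0.719  0.004] 0.010378197111114186 [ -9.5  29.1  99.3  -0.7  51.1 125. ] [-0.6  0.1 -1.1] [ 0.06  0.19 -0.08]
12 802 [ 0.5729 -0.0168] [0.0013 0.0092] ang 137.47266926685847
```

Forces are gone and the head hasn't moved, so I'll open the fingers.

>>> servo_tool([
  [0,0,-2,0],
  [0,0,-2,0],
])

```text
t: 17.35
tool_pos: [0.5345, 0.0199, 0.1474]
eef_rot: [[-0.719, 0.005, -0.695], [0.695, -0.011, -0.719], [-0.011, -1.0, 0.005]]
ft_force: [-0.1, 1.6, -1.6]
width: 0.0108
```

>>> servo_tool([
  [0,0,0,0],
  [0,0,0,0],
  [0,0,0,0],
  [0,0,0,0],
  [0,0,0,0],
  [0,0,0,0],
  [0,0,0,0],
  [0,0,0,0],
], claw=1)

```text
t: 18.35
tool_pos: [0.5345, 0.02, 0.1474]
eef_rot: [[-0.719, 0.005, -0.695], [0.695, -0.011, -0.719], [-0.011, -1.0, 0.004]]
ft_force: [0.6, -0.0, -0.0]
width: 0.0817
```

```bash
python3 m.py 13;python3 gr.py 13
```

```text
[0.5345 0.02   0.1474] [-0.695 -0.719  0.005] 0.08600166261053378 [ -9.5  29.3  99.5  -0.8  50.9 125. ] [-0.1 -0.3 -0.2] [0.02 0.22 0.01]
13 870 [ 0.5729 -0.0168] [0.0013 0.0093] ang 137.55646300549688
```

View pics/wrist13.png

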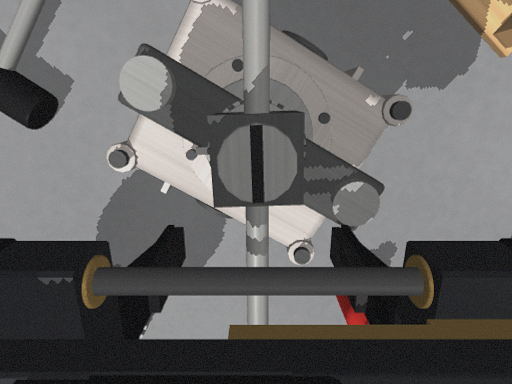

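The fingers are open on either side of the bar, and the bar lies in the hole along the groove (col 257). I'll lift straight up.

>>> servo_tool([
  [0,0,20,0],
  [0,0,50,0],
  [0,0,90,0],
  [0,0,130,0],
  [-40,0,160,0],
  [-80,30,180,0],
  [-80,60,180,0],
  [-80,60,180,0],
])

```text
t: 19.5
tool_pos: [0.4539, 0.0812, 0.328]
eef_rot: [[-0.721, 0.006, -0.693], [0.693, -0.011, -0.721], [-0.012, -1.0, 0.004]]
ft_force: [0.0, -0.6, 0.1]
width: 0.0871
```

```bash
python3 m.py 14;python3 - <<'E'
from h import *
s=load("pics/side14.npz");cv2.imwrite("pics/s14c.png",cv2.resize(s["pixels"][110:270,170:340],None,fx=3.5,fy=3.5,interpolation=cv2.INTER_CUBIC))
E
```

```text
[0.4547 0.0795 0.3272] [-0.695 -0.719  0.005] 0.08709625017261907 [ -3.6  10.2  96.3  -0.7  73.2 130.7] [ 0.2 -0.2  0. ] [ 0.02  0.17 -0.03]
```

View pics/s14c.png

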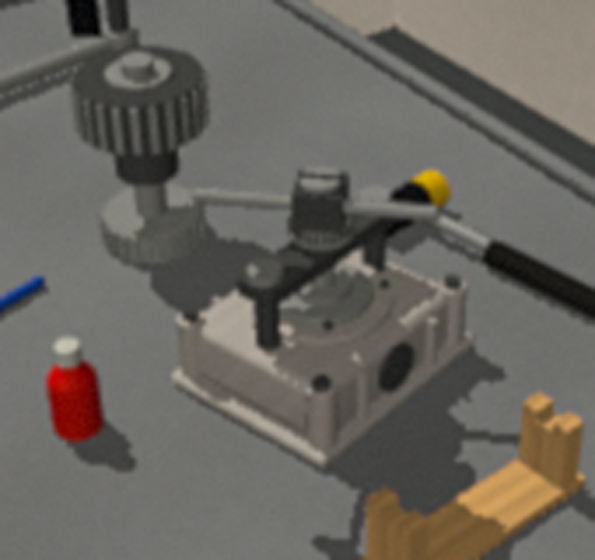

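View pics/top14.png

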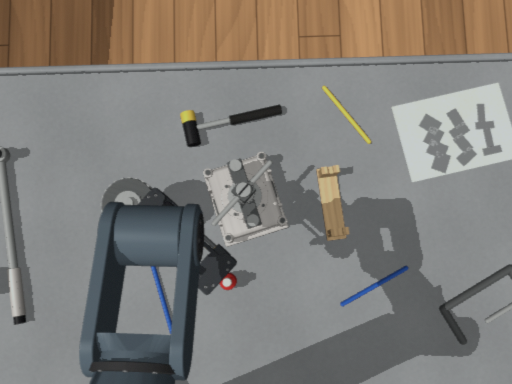

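View pics/wrist14.png

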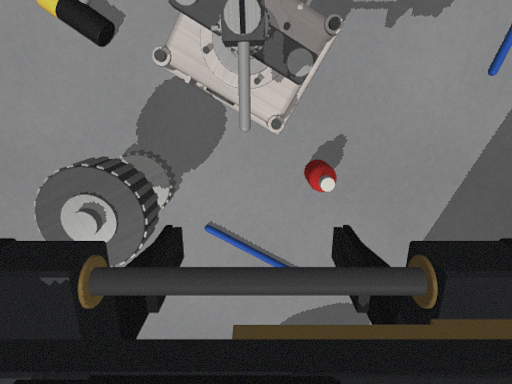

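Run:
```python
from h import *
c=load("pics/top14.npz")
a=ray(c,215,223,.168);b=ray(c,269,160,.168);print(a,b,(a+b)/2,np.linalg.norm(a-b))
P=pts(c)
for u,v in((222,216),(262,168)):print(P[v,u])
from rig import env
print(env.close_job())
```

```text
[0.50031588 0.04979918 0.168     ] [ 0.64082632 -0.07579078  0.168     ] [ 0.5705711 -0.0129958  0.168    ] 0.18845694629737536
[0.51611719 0.03413771 0.16305714]
[ 0.62308542 -0.05933911  0.16634096]
the job is handed in; nothing more can be done
None
```

The bar is through the press head's cross hole and the head has been turned clockwise until the clutch slipped. I released the bar in the hole and handed the job in at about 19.5 s. The hand-in gives no verdict.

**How it went:** I gripped the bare steel bar 50 mm from its centre, lifted it out of the rest and lined it up with the cap groove. It went through the hole with no contact force. I turned the head with the bar, slid the bar about 15 mm further in to centre it, took the load off, opened the fingers and lifted clear.

**Last checks:**
- **Turn:** the groove angle shows the head turned 128° (2.23 rad). The screw could use at most 1.4 rad of that, so the clutch slipped at least 0.83 rad, or three clicks.
- **Stop:** the side force held steady at about 5 N at 70 mm over the last part of the turn, which matches the slipping clutch and so the screw at its stop.
- **No turning back:** the head angle changed by only about 0.1° through unloading and release.
- **Bar:** its centre came out within a few mm of the hole's centre, with both ends well out.
- **Bystanders:** the bottle, mallet and shaft look unmoved in the last pictures. The arm partly hid the shaft in the top view, and I compared these by eye only.

**Not confirmed or off:**
- I never made out the screw's tab clearly, so the stop and the slip rest on the head angle and the force.
- The bar ends I picked by eye in the top view gave a length of 188 mm instead of 200 mm, so the centre figure is rough.
- The gripper opening read about 10.5 mm on the 12 mm bar, though the grip held.

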